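# Turn the spice carousel to the red-lidded tin

### The arm

A 6-joint arm with a two-finger parallel gripper is mounted at the origin on the work surface. World frame = base frame: x ahead of the robot, y to its left, z up, the work surface at z = 0. Lengths are in mm, angles in rad, forces in N, time in s.
With the tool pointing down it reaches from about 400 to 925 mm from the base axis. Payload 12.5 kg.
Tool frame: the origin (TCP) lies on the mounting face of the last link; the fingertips stand 190 mm ahead of it and the grasp point (between the pads) lies 171 mm ahead of it; x points along the fingers, y is the direction in which the jaws open and shut, and the axes are right-handed (so a half turn about x gives the same grasp; the last joint's range is limited). The gripper opens to 95 mm and grips with 3 to 60 N. Pads are 20 mm wide; open, the fingers measure 119 mm over their backs; the gripper's body (75 mm by 180 mm) begins 59 mm behind the grasp point.
Start: joints at [-1.394, 0.491, 1.559, -0, 1.092, -0.106], TCP at [174.423, -600.168, 404.761] pointing down, gripper open.
Joint ranges: [-3.1, 3.1], [-0.84, 2.19], [0.05, 2.79], [-1.13, 4.28], [0.06, 2.93], [-2.69, 2.69]. Speed limits (rad/s): [2.22, 2.22, 2.79, 3.14, 3.14, 3.14].

### API

Orientations are given as [roll, pitch, yaw] about the fixed x, y, z axes, in that order (R = Rz(yaw) Ry(pitch) Rx(roll)).
In Python, from cell import env, eyes gives the robot as it stands. The module is installed in compiled form; this text tells all that it offers.
- The arm moves only by the tool jog_arm, never from a script. Its argument "deltas" is one flat list of numbers, 7 for each row, row after row: the shift along the tool's x, y, z in mm, then the turn, a rotation vector about the tool's x, y, z in rad, then the opening, from 0 (shut) to 1 (fully open). A call has 1 to 10 rows; each row shifts and turns the pose as measured when the row begins, along the tool's axes as they then stand; what a row does not reach is not made up. A row lasts 1/8 s, in which the tool goes at most 62.5 mm and 10.7 degrees, less where a joint would pass 70% of its speed; a pose out of reach is approached as far as the arm can. A call is refused whole if a number of a shift passes 62.5 or a number of a turn 0.188, either way. A call with a gripper value outside its range is refused whole. The fingers move at their own pace and stop on an object; the grip force is fixed at half the most. Time passes only in rows, so rows that do not move let the fingers close. It gives the time, the measured TCP pose, the force and the opening at its end, in the units of the state.
- env.state(): the state, without advancing time (a new reading comes with each control period).
- eyes.read_camera(name): name is "scene" or "top" or "wrist"; returns a dict with "image" (384x512x3 uint8, red, green, blue), "fovy" (degrees; the focal length in pixels is half the picture's height over the tangent of half this angle, whatever the lens; pixels are square), "cx", "cy" (the principal point, pixels), "world_from_camera" (4x4, takes a point from camera to world coordinates). Camera axes: x right, y up, looking along -z (the intrinsics and any distortion apply to the point x, -y, -z); pixel columns grow to the right and rows downward; lengths in mm; the calibration is good to about 2 mm. A picture is of the moment at which its call begins. There is no depth.
- env.job_done(): hands the job in, once; it reports no verdict.
The state is a dict: "t": time; "joints": joint angles; "qvel": joint speeds; "tau": joint torques, N m; "eef_pos": TCP position; "tcp_rot": TCP orientation; "ft_force": force on the tool from outside, world axes, zero at the start; "moment": the same for the moment, N m; "opening": opening from 0.0 (shut) to 1.0 (fully open).
Only numpy, scipy, OpenCV 4.12 (cv2) and the standard library are available. Lean on these libraries where they do the work, as an engineer would, in place of code of your own. Each camera call takes 0.05 s, during which the arm holds its last target.

### The job

Push the spice turntable round by the knobs on its rim until the tin with the red lid stands at the front, in line with the brass pointer. Do not touch, lift or tip any of the tins, and leave the other things on the bench where they are. Finish with the turntable at rest and the hand clear of it.

Things in the scene. Friction and masses are not known exactly. Their poses are not given: they have to be found in the camera images.
- carousel_base: Fixed dark wooden foot of the spice turntable. Origin on the turning axis at bench height, z up; its -x axis runs from the turning axis out along the brass pointer, which is the front. All turntable heights below are above the bench.
- pointer_tip (a point): Tip of the fixed brass pointer, a low flat arrow (top 9 mm above the bench) that sticks out from under the round disc; 183 mm from the turning axis.
- disc_centre (a point): Centre of the top face of the round wooden disc, on the turning axis, 45 mm above the bench. The disc is 260 mm across and 20 mm thick (underside 25 mm up). Near its edge stand six light wooden finger knobs, 18 mm in diameter, equally spaced every 60 degrees with their axes 115 mm from the turning axis; they rise 25 mm above the disc, to 70 mm above the bench. Disc and knobs turn together.
- knob0 (a point): Centre of the top of one of the six knobs (all look alike); the other five stand at 60 degree steps from it round the turning axis.
- turntable (a joint): Turning angle of the disc, rad, growing anticlockwise seen from above; it turns freely either way without a practical stop, has light friction (about 0.12 N m, some 1 N at a knob) and stops by itself as soon as it is no longer pushed.
- tin_red: The tin that is wanted: Loose spice tin, aluminium with a red lid, 46 mm in diameter and 55 mm high (top 100 mm above the bench), about 0.09 kg, standing on the disc with its axis about 60 mm from the turning axis (53 to 67 mm) and riding round with it. Origin at the centre of its underside, z up.
- tin_white: Loose spice tin, aluminium with a white lid, 46 mm in diameter and 55 mm high (top 100 mm above the bench), about 0.09 kg, standing on the disc with its axis about 60 mm from the turning axis (53 to 67 mm) and riding round with it. Origin at the centre of its underside, z up.
- tin_green: Loose spice tin, aluminium with a green lid, 46 mm in diameter and 55 mm high (top 100 mm above the bench), about 0.09 kg, standing on the disc with its axis about 60 mm from the turning axis (53 to 67 mm) and riding round with it. Origin at the centre of its underside, z up.
- tin_yellow: Loose spice tin, aluminium with a yellow lid, 46 mm in diameter and 55 mm high (top 100 mm above the bench), about 0.09 kg, standing on the disc with its axis about 60 mm from the turning axis (53 to 67 mm) and riding round with it. Origin at the centre of its underside, z up.
- basin: Loose white enamel basin, 200 mm across, 60 mm high, bystander. Origin under its centre.
- tumbler: Loose glass tumbler, 68 mm across, 92 mm high, bystander. Origin under its centre.
- scoop: Loose orange plastic measuring scoop, cup 50 mm across and 32 mm high with a flat handle reaching 119 mm from the cup centre along its -x, bystander. Origin under the cup.
- spatula: Loose steel spatula lying on the bench along its own x, bystander.
- jebena: Loose terracotta coffee pot (jebena), 152 mm wide body, 225 mm tall, spout along +x and handle along -x, each reaching about 115 mm from its axis, bystander. Origin under its centre.
Mind the look-alikes: they are no part of the job. What is shaped like the tin_green but blue or purple is not meant.

How it is judged:
By the outcome, as a careful person would: the job done as asked, in the order asked, and still so for the second after the job is handed in, with the robot touching nothing.
It also fails if it takes over 64 s, if anything falls off the work surface, if the arm or the gripper's body presses on something with over 40 N, if the wrist force passes 120 N, or if a joint passes its speed limit or range.

## Working session

There is one attempt and no reset: what is moved stays moved. The work goes in short steps, Python scripts to look and compute and a tool call to move; the robot and the scene stay as the last step left them, time stands still between calls to the robot, and variables do not carry over. Pictures are saved under pics/ and viewed, and the job is handed in when it is done.

Besides the shell and the picture viewer there is one more tool, called after "Emit:" as name(argument=value, ...), one argument or row to a line, values as JSON. jog_arm: Moves the arm, as the interface text tells. Its arguments: {"type":"object","properties":{"deltas":{"type":"array","items":{"type":"number"}}},"required":["deltas"]}

```bash
mkdir -p pics; python3 - <<'E'
from cell import env, eyes
import cv2,json,numpy as np
for n in ["scene","top","wrist"]:
    c=eyes.read_camera(n)
    cv2.imwrite(f"pics/{n}0.png",c["image"][:,:,::-1])
    print(n,{k:(np.round(v,3).tolist() if k!="image" else 0) for k,v in c.items()})
print(env.state())
E
```

```text
scene {'image': 0, 'fovy': 48.454, 'cx': 255.107, 'cy': 194.404, 'world_from_camera': [[0.849, -0.415, 0.327, 1030.397], [0.528, 0.659, -0.535, -787.162], [0.006, 0.627, 0.779, 1140.194], [0.0, 0.0, 0.0, 1.0]]}
top {'image': 0, 'fovy': 47.645, 'cx': 256.779, 'cy': 198.523, 'world_from_camera': [[0.0, 0.997, -0.083, 460.933], [-1.0, 0.001, 0.008, -14.453], [0.008, 0.083, 0.997, 1575.268], [0.0, 0.0, 0.0, 1.0]]}
wrist {'image': 0, 'fovy': 66.148, 'cx': 251.201, 'cy': 193.666, 'world_from_camera': [[0.277, 0.925, 0.259, 246.238], [-0.961, 0.267, 0.075, -579.064], [0.0, -0.269, 0.963, 383.422], [0.0, 0.0, 0.0, 1.0]]}
{'t': 0.15, 'joints': array([-1.39362831e+00,  4.91393307e-01,  1.55930545e+00,  1.08856838e-05,
        1.09169087e+00, -1.05605536e-01]), 'qvel': array([-5.63022174e-05, -2.04366951e-03, -8.69629583e-04, -9.02455376e-04,
        6.21193645e-04,  7.33865212e-04]), 'tau': array([ 2.08875499e-03, -6.12894487e+01, -2.58276647e+01,  6.92294561e-02,
        4.73175757e-02, -8.41072142e-05]), 'eef_pos': array([ 174.40291336, -600.15078137,  404.31457048]), 'tcp_rot': array([-1.68851708,  1.56999929,  1.7358441 ]), 'ft_force': array([-0.28913635, -0.65218277,  0.83676843]), 'moment': array([ 0.03964493, -0.00718083, -0.01373704]), 'opening': 0.9984026944887084}
```

View pics/scene0.png

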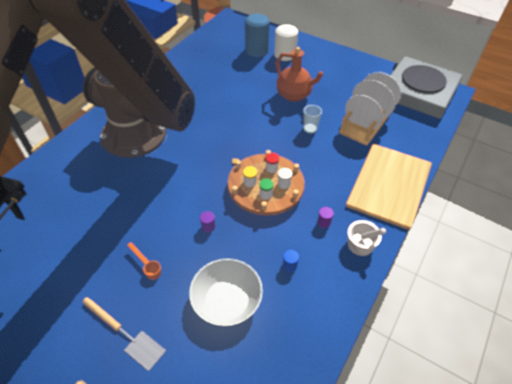

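View pics/top0.png

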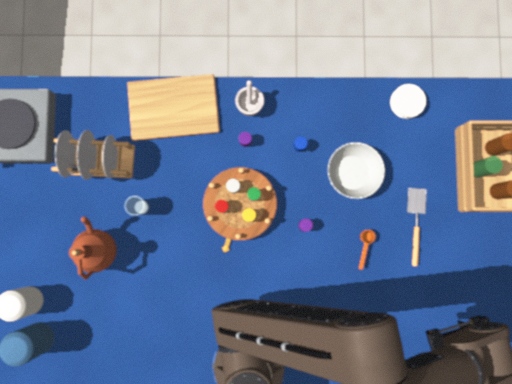

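The top view shows the disc around (240,204) with the pointer at (227,245). The red lid is at about (222,206). I'll zoom in.

```bash
python3 - <<'E'
import cv2
i=cv2.imread("pics/top0.png")[155:260,180:300]
cv2.imwrite("pics/top0z.png",cv2.resize(i,None,fx=5.5,fy=5.5,interpolation=cv2.INTER_CUBIC))
i=cv2.imread("pics/scene0.png")[140:225,215:315]
cv2.imwrite("pics/scene0z.png",cv2.resize(i,None,fx=6,fy=6,interpolation=cv2.INTER_CUBIC))
E
```

```text
(no output)
```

View pics/top0z.png

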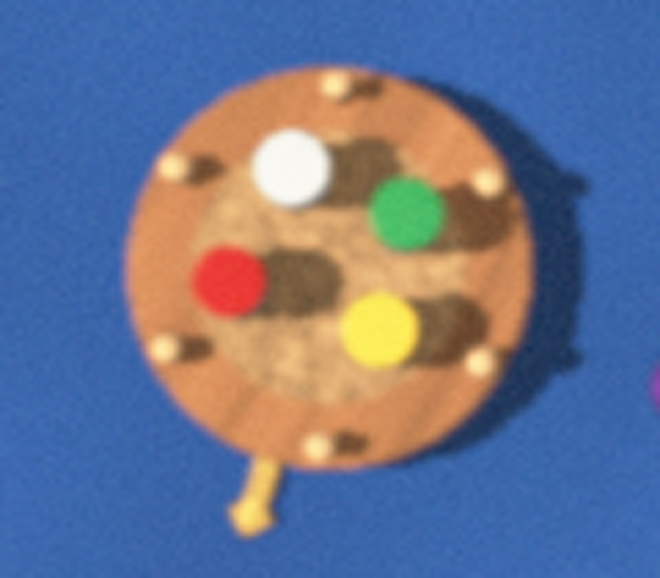

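View pics/scene0z.png

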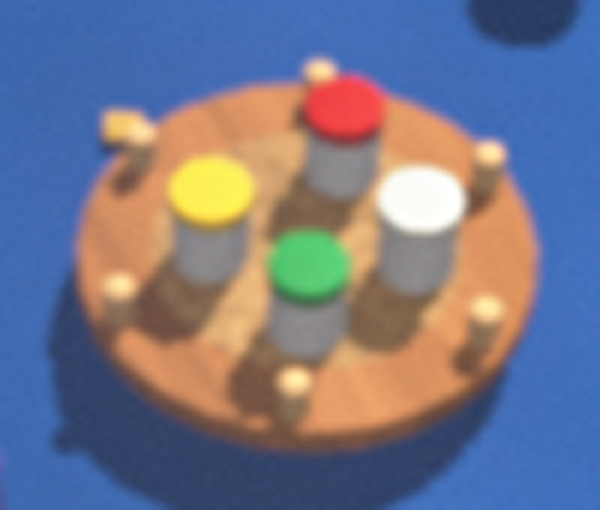

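```bash
cat > h.py <<'E'
import cv2,numpy as np
from scipy.optimize import least_squares
def ray(c,u,v,z):
    f=c["image"].shape[0]/2/np.tan(np.radians(c["fovy"]/2))
    T=c["world_from_camera"];d=T[:3,:3]@np.array([(u-c["cx"])/f,-(v-c["cy"])/f,-1])
    o=T[:3,3];return (o+d*(z-o[2])/d[2])[:2]
def blob(img,lo,hi,box,n=1):
    u0,v0,u1,v1=box;h=cv2.cvtColor(np.ascontiguousarray(img[v0:v1,u0:u1]),cv2.COLOR_RGB2HSV)
    m=cv2.inRange(h,lo,hi);k,l,s,ce=cv2.connectedComponentsWithStats(m)
    o=sorted(range(1,k),key=lambda i:-s[i,4])[:n]
    return [(ce[i][0]+u0,ce[i][1]+v0,int(s[i,4])) for i in o]
E
python3 - <<'E'
from cell import env, eyes
from h import *
c=eyes.read_camera("top");im=c["image"]
# manual points from zoom: px = 180+x/5.5
P=lambda x,y:(180+(x+.5)/5.5-.5,155+(y+.5)/5.5-.5)
kn=[(335,84),(172,166),(163,349),(316,447),(480,362),(487,182)]
K=np.array([ray(c,*P(*k),70) for k in kn])
print(np.round(K,1).tolist())
def res(p):
    return np.concatenate([K[i]-(p[:2]+115*np.array([np.cos(p[2]+i*np.pi/3),np.sin(p[2]+i*np.pi/3)])) for i in range(6)])
r=least_squares(res,[450,20,0]);C=r.x[:2];print("centre",r.x[:2],np.degrees(r.x[2]),np.round(r.fun,1))
tip=ray(c,*P(247,533),9);a=tip-C;print("tip",tip,np.hypot(*a),np.degrees(np.arctan2(a[1],a[0])))
for nm,pt in dict(headmid=(252,510),neck=(266,465)).items():
    a=ray(c,*P(*pt),9)-C;print(nm,np.hypot(*a),np.degrees(np.arctan2(a[1],a[0])))
for n,pt in dict(red=(230,282),white=(291,168),green=(407,213),yellow=(380,330)).items():
    q=ray(c,*P(*pt),100);a=q-C;print(n,q,np.hypot(*a),np.degrees(np.arctan2(a[1],a[0])))
print("red",blob(im,(0,150,120),(8,255,255),(190,160,300,260),2))
print(P(230,282))
for n,pt,z in [("tumbler",(136,206),92),("purple1",(306,225),40),("basin",(356,170),60),("purple2",(245,138),40),("jeb",(92,250),100),("blue",(301,143),40)]: print(n,ray(c,*pt,z))
c2=eyes.read_camera("scene")
Q=lambda x,y:(215+(x+.5)/6-.5,140+(y+.5)/6-.5)
for k in [(320,70),(140,135),(119,287),(293,381),(486,311),(489,156)]:
    q=ray(c2,*Q(*k),70);a=q-C;print("sk",q,np.hypot(*a),np.degrees(np.arctan2(a[1],a[0])))
for k in [(344,107)]:
    q=ray(c2,*Q(*k),100);a=q-C;print("sred",q,np.hypot(*a),np.degrees(np.arctan2(a[1],a[0])))
E
```

```text
[[686.9, 30.3], [634.4, 133.2], [518.6, 137.9], [457.2, 41.5], [510.5, -61.4], [624.4, -66.1]]
centre [571.99805709  35.89901566] -2.611519926850197 [-0.  -0.3  0.4  0.5 -0.5 -0.1  0.1  0.3  0.5 -0.5 -0.5  0.1]
tip [401.37817397  88.37917979] 178.50857722127262 162.9028731986666
headmid 163.3763820711003 162.42881463622956
neck 132.88167103412897 162.30912360505494
red [558.85798612  93.86580399] 59.43744623287971 102.7721190218758
white [629.74106418  56.53775703] 61.320571703773346 19.668113104688494
green [601.76589605 -15.43437457] 59.34004709079225 -59.890883479148805
yellow [529.24101712   1.17187357] 55.08301793199859 -140.91659786410972
red [(np.float64(221.16339869281046), np.float64(205.83006535947712), 153)]
(221.4090909090909, 205.86363636363637)
tumbler [558.73647893 385.54095337]
purple1 [ 495.37686352 -200.45701731]
basin [ 688.40428164 -376.12279975]
purple2 [806.59531799  15.45440425]
jeb [409.93491129 527.51050929]
blue [ 788.78692905 -185.25187142]
sk [515.90716996 136.88189921] 115.51506563391686 119.04995830890037
sk [455.4814734   37.40462695] 116.52631093154022 179.25967300797802
sk [507.94224805 -63.10197812] 117.91668007571637 -122.90375084370025
sk [621.48806    -67.97260056] 115.0589981057707 -64.5243681349797
sk [685.01973849  28.39669364] 113.27040789027546 -3.7976935443087756
sk [632.12664192 129.43819936] 111.19813668134432 57.26639800536567
sred [556.58970552  93.23597808] 59.37124352624788 105.04190877051542
```

```bash
cat >> h.py <<'E'
from scipy.spatial.transform import Rotation as Ro
def pose(s):
    return np.array(s["eef_pos"]),Ro.from_euler("xyz",s["tcp_rot"])
def plan(s,ang,z,rad=115,C=(571.2,34.9)):
    # target: TCP above knob at angle ang deg, jaws tangential
    p,R=pose(s);a=np.radians(ang)
    t=np.array([C[0]+rad*np.cos(a),C[1]+rad*np.sin(a),z])
    x=np.array([0,0,-1.]);best=None
    for sg in(1,-1):
        y=sg*np.array([-np.sin(a),np.cos(a),0]);T=Ro.from_matrix(np.c_[x,y,np.cross(x,y)])
        rv=(R.inv()*T).as_rotvec()
        if best is None or np.linalg.norm(rv)<np.linalg.norm(best): best=rv
    print("target",t.round(1),"world d",(t-p).round(1),"tool d",R.inv().apply(t-p).round(1),"rotvec",best.round(3)); print(R.as_matrix().round(3).tolist(),p.round(1),"j",np.round(s["joints"],2))
E
python3 -c "
from cell import env
from h import *
plan(env.state(),-123,360)"
```

```text
target [508.6 -61.5 360. ] world d [334.2 538.6 -44.5] tool d [  44.7 -423.9 -471.2] rotvec [-0.712 -0.     0.   ]
[[-0.0, 0.279, -0.96], [0.0, -0.96, -0.279], [-1.0, -0.0, -0.0]] [ 174.4 -600.2  404.5] j [-1.39  0.49  1.56 -0.    1.09 -0.11]
```

Emit:
jog_arm(
  deltas=[0,-38,-42,0,0,0,0.35,0,-38,-42,0,0,0,0.35,0,-38,-42,0,0,0,0.35,0,-38,-42,0,0,0,0.35,0,-38,-42,0,0,0,0.35,0,-38,-42,0,0,0,0.35,0,-38,-42,0,0,0,0.35,0,-38,-42,0,0,0,0.35,0,-38,-42,0,0,0,0.35,0,-38,-42,0,0,0,0.35],
)

```text
t: 1.5
eef_pos: [478.7, -106.3, 404.4]
tcp_rot: [2.45, 1.568, -0.416]
ft_force: [0.5, -0.4, -0.1]
opening: 0.351
```

```bash
python3 -c "
from cell import env
from h import *
plan(env.state(),-123,360)"
```

```text
target [508.6 -61.5 360. ] world d [ 29.8  44.7 -44.4] tool d [ 44.4 -35.  -40.8] rotvec [-0.719 -0.001 -0.002]
[[0.002, 0.272, -0.962], [-0.001, -0.962, -0.272], [-1.0, 0.002, -0.002]] [ 478.7 -106.3  404.4] j [-0.35  0.3   1.88 -0.    0.96  0.94]
```

Emit:
jog_arm(
  deltas=[0,-35,-41,0,0,0,0.35,0,0,0,-0.18,0,0,0.35,0,0,0,-0.18,0,0,0.35,0,0,0,-0.18,0,0,0.35,0,0,0,-0.18,0,0,0.35,0,0,0,0,0,0,0.35],
)

```text
t: 2.25
eef_pos: [511.0, -55.2, 404.1]
tcp_rot: [1.799, 1.568, -0.32]
ft_force: [0.2, 0.7, 0.7]
opening: 0.353
```

```bash
python3 -c "
from cell import env,eyes
from h import *
plan(env.state(),-123,280)
c=eyes.read_camera('wrist');cv2.imwrite('pics/w1.png',c['image'][:,:,::-1])
c=eyes.read_camera('top');cv2.imwrite('pics/t1.png',c['image'][:,:,::-1])
"
```

```text
target [508.6 -61.5 280. ] world d [  -2.4   -6.4 -124.1] tool d [124.1   1.    6.8] rotvec [ 0.027 -0.001 -0.002]
[[0.002, 0.853, -0.522], [-0.001, -0.522, -0.853], [-1.0, 0.002, -0.001]] [511.  -55.2 404.1] j [-0.24  0.33  1.83 -0.    0.98  0.31]
```

View pics/w1.png

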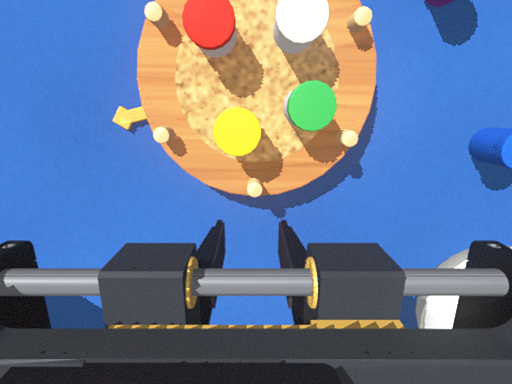

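View pics/t1.png

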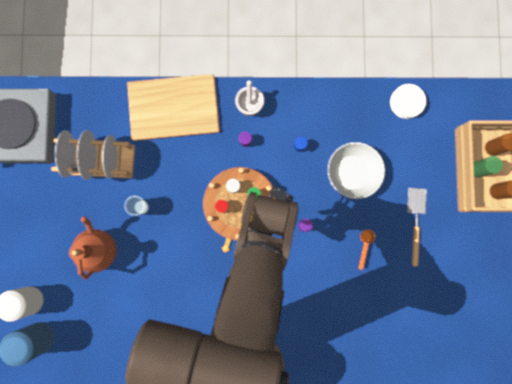

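The wrist view shows the near knob at (254,187), between the fingertips. It also shows the red lid at (209,22) and the pointer tip at (115,119). I'll refine the geometry from this view.

```bash
cat > w.py <<'E'
from h import *
def fit(c,kn,tip,red):
    K=np.array([ray(c,*k,70) for k in kn])
    ang=lambda a:np.degrees(np.arctan2(a[1],a[0]))
    def res(p):
        an=np.array([np.arctan2(*(k-p[:2])[::-1]) for k in K]); n=np.round((an-p[2])/(np.pi/3)); t=p[2]+n*np.pi/3
        return (K-p[:2]-115*np.c_[np.cos(t),np.sin(t)]).ravel()
    r=least_squares(res,[571,35,ang(K[0]-[571,35])*np.pi/180]);C=r.x[:2]
    a=ray(c,*tip,9)-C;b=ray(c,*red,100)-C
    print("C",C.round(1),"knob0",np.degrees(r.x[2]).round(2),"res",r.fun.round(1),"tip",np.hypot(*a).round(1),ang(a).round(2),"red",np.hypot(*b).round(1),ang(b).round(2),"TOGO",(ang(a)-ang(b)).round(2))
    return C,r.x[2]
E
python3 -c "
from cell import eyes
from w import *
c=eyes.read_camera('wrist')
fit(c,[(254.5,186.5),(161.5,134),(153,11),(363,15),(349,138)],(114,119),(209,21))
"
```

```text
C [572.6  33.5] knob0 -122.81 res [ 1.6  2.3  1.2 -0.7 -0.2 -1.5 -1.  -0.4 -1.5  0.4] tip 179.1 161.8 red 59.1 103.35 TOGO 58.45
```

Emit:
jog_arm(
  deltas=[30,0.5,7,0.027,0,0,0.35,30,0,0,0,0,0,0.35,30,0,0,0,0,0,0.35,20,0,0,0,0,0,0.35,0,0,0,0,0,0,0.35],
)

```text
t: 3.02
eef_pos: [508.2, -62.1, 291.8]
tcp_rot: [1.89, 1.566, -0.276]
ft_force: [0.3, 0.1, 0.6]
opening: 0.354
```

```bash
python3 -c "
from cell import env,eyes
from h import *
plan(env.state(),-122.8,243)
c=eyes.read_camera('wrist');cv2.imwrite('pics/w2.png',c['image'][:,:,::-1])
"
```

```text
target [508.9 -61.8 243. ] world d [  0.7   0.3 -48.8] tool d [48.8  0.1 -0.6] rotvec [-0.022 -0.002 -0.005]
[[0.005, 0.828, -0.56], [-0.001, -0.56, -0.828], [-1.0, 0.005, -0.002]] [508.2 -62.1 291.8] j [-0.25  0.49  1.95 -0.    0.7   0.34]
```

View pics/w2.png

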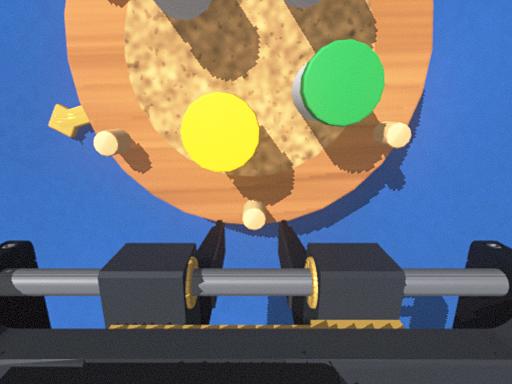

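Emit:
jog_arm(
  deltas=[25,1.5,0,-0.022,0,0,0.35,16,0,0,0,0.005,-0.004,0.35,6,0,0,0,0,0,0.35,0,0,0,0,0,0,0.35],
)

```text
t: 3.58
eef_pos: [511.0, -63.2, 247.6]
tcp_rot: [2.492, 1.559, 0.345]
ft_force: [0.3, 0.5, 0.6]
opening: 0.35
```

```bash
python3 -c "
from cell import env,eyes
from h import *
plan(env.state(),-122.8,243)
c=eyes.read_camera('wrist');cv2.imwrite('pics/w3.png',c['image'][:,:,::-1])
"
```

```text
target [508.9 -61.8 243. ] world d [-2.   1.5 -4.6] tool d [ 4.6 -2.6 -0.1] rotvec [-0.003 -0.009 -0.007]
[[0.011, 0.839, -0.544], [0.004, -0.545, -0.839], [-1.0, 0.007, -0.009]] [511.  -63.2 247.6] j [-0.25  0.56  1.98  0.01  0.59  0.31]
```

View pics/w3.png

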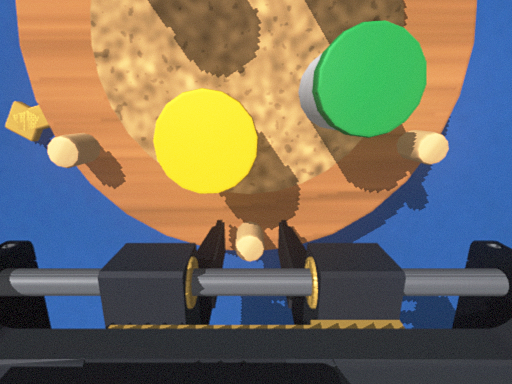

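Emit:
jog_arm(
  deltas=[3,4,0,0,0.005,0.004,0.35,0,6,-0.2,-0.052,0,0,0.35,0,6,-0.2,-0.052,0,0,0.35,0,6,-0.2,-0.052,0,0,0.35,0,6,-0.2,-0.052,0,0,0.35,0,6,-0.2,-0.052,0,0,0.35,0,6,-0.2,-0.052,0,0,0.35],
)

```text
t: 4.5
eef_pos: [548.7, -80.3, 247.0]
tcp_rot: [2.178, 1.551, 0.352]
ft_force: [-0.4, 1.6, -1.2]
opening: 0.352
```

```bash
cat >> h.py <<'E'
def where(s,C=(571.9,34.3)):
    p,R=pose(s);M=R.as_matrix();a=p[:2]-C
    tip=p+M[:,0]*180
    b=tip[:2]-C
    ang=np.degrees(np.arctan2(b[1],b[0]))
    y=np.degrees(np.arctan2(M[1,1],M[0,1]))
    print("finger rad",np.hypot(*b).round(1),"ang",ang.round(1),"jaw-tangent",((y-ang-90+180)%360-180).round(1),"tipz",(p+M[:,0]*190)[2].round(1),"F",np.round(s["ft_force"],1),"j",np.round(s["joints"],2),"x",M[:,0].round(3))
E
python3 -c "
from cell import env,eyes
from h import *
where(env.state())
c=eyes.read_camera('wrist');cv2.imwrite('pics/w4.png',c['image'][:,:,::-1])
"
```

```text
finger rad 115.0 ang -99.9 jaw-tangent -4.7 tipz 57.1 F [-0.4  1.6 -1.2] j [-0.27  0.6   1.88  0.02  0.64 -0.03] x [ 0.019  0.007 -1.   ]
```

View pics/w4.png

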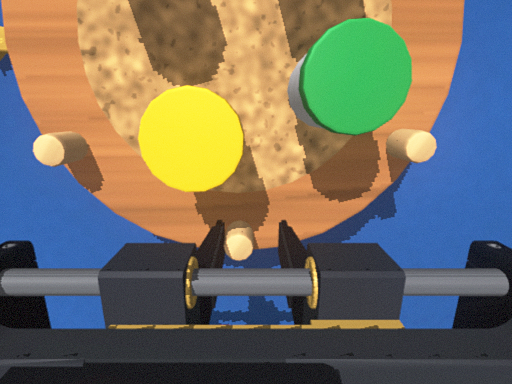

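```bash
python3 -c "
from cell import env,eyes
from h import *
plan(env.state(),-97,244,C=(571.9,34.3))"
```

```text
target [557.9 -79.8 244. ] world d [ 8.6  0.6 -3.1] tool d [ 3.3  8.1 -2.7] rotvec [-0.13  -0.01  -0.018]
[[0.02, 0.968, -0.25], [0.007, -0.25, -0.968], [-1.0, 0.018, -0.011]] [549.3 -80.5 247.1] j [-0.27  0.6   1.88  0.02  0.64 -0.03]
```

Emit:
jog_arm(
  deltas=[2,6,-0.2,-0.09,-0.005,-0.01,0.35,0,6,-0.2,-0.08,-0.005,-0.008,0.35,0,6,-0.2,-0.055,0,-0.002,0.35,0,6,-0.2,-0.055,0,-0.002,0.35,0,6,-0.2,-0.055,0,-0.002,0.35,0,6,-0.2,-0.055,0,-0.002,0.35,0,6,-0.2,-0.055,0,-0.002,0.35,0,6,-0.2,-0.055,0,-0.002,0.35,0,6,-0.2,-0.055,0,-0.002,0.35],
)

```text
t: 5.68
eef_pos: [603.2, -78.3, 245.9]
tcp_rot: [-1.777, 1.556, -3.037]
ft_force: [-1.2, -1.6, -0.4]
opening: 0.351
```

```bash
python3 -c "
from cell import env,eyes
from h import *
where(env.state())
c=eyes.read_camera('wrist');cv2.imwrite('pics/w5.png',c['image'][:,:,::-1])
c=eyes.read_camera('scene');cv2.imwrite('pics/s5.png',cv2.resize(c['image'][120:250,180:360,::-1],None,fx=4,fy=4,interpolation=cv2.INTER_CUBIC))
"
```

```text
finger rad 116.5 ang -75.8 jaw-tangent 3.6 tipz 55.9 F [-1.2 -1.6 -0.4] j [-0.24  0.66  1.74 -0.01  0.76 -0.54] x [-0.015 -0.002 -1.   ]
```

View pics/w5.png

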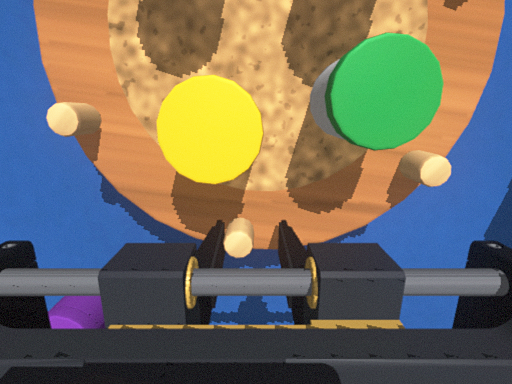

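View pics/s5.png

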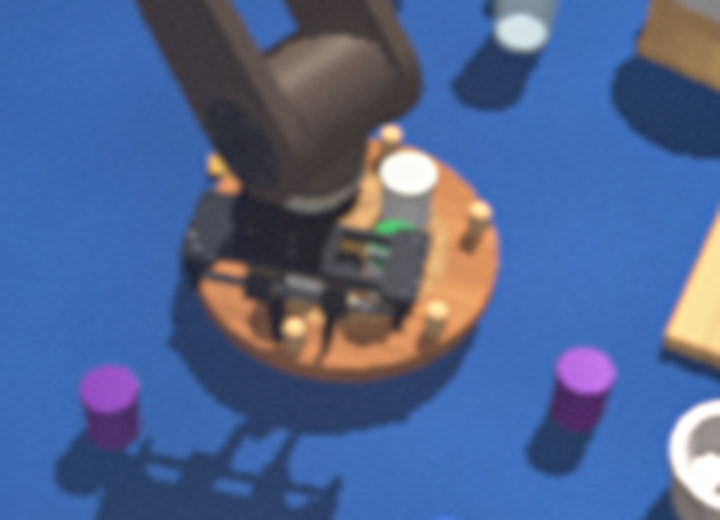

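Emit:
jog_arm(
  deltas=[2,6,-0.6,-0.02,-0.002,0.008,0.35,0,6,-0.6,-0.05,0,0.004,0.35,0,6,-0.4,-0.052,0,-0.002,0.35,0,6,-0.2,-0.052,0,-0.002,0.35,0,5,-0.2,-0.05,0,-0.002,0.35,0,0,0,0,0,0,0.35],
)

```text
t: 6.52
eef_pos: [630.6, -65.2, 243.7]
tcp_rot: [-1.662, 1.566, -2.696]
ft_force: [-0.5, 0.4, -0.6]
opening: 0.351
```

```bash
python3 -c "
from cell import env,eyes
from h import *
where(env.state())
c=eyes.read_camera('wrist');cv2.imwrite('pics/w6.png',c['image'][:,:,::-1])
c=eyes.read_camera('top');cv2.imwrite('pics/t6.png',cv2.resize(c['image'][155:260,180:300,::-1],None,fx=5.5,fy=5.5,interpolation=cv2.INTER_CUBIC))
"
```

```text
finger rad 115.4 ang -59.9 jaw-tangent 0.7 tipz 53.7 F [-0.5  0.4 -0.6] j [-0.21  0.69  1.67 -0.    0.78 -0.74] x [-0.005 -0.002 -1.   ]
```

View pics/w6.png

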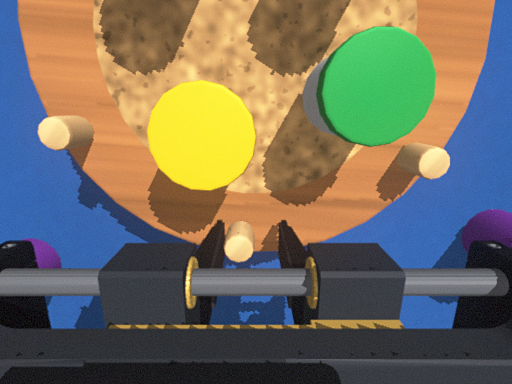

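View pics/t6.png

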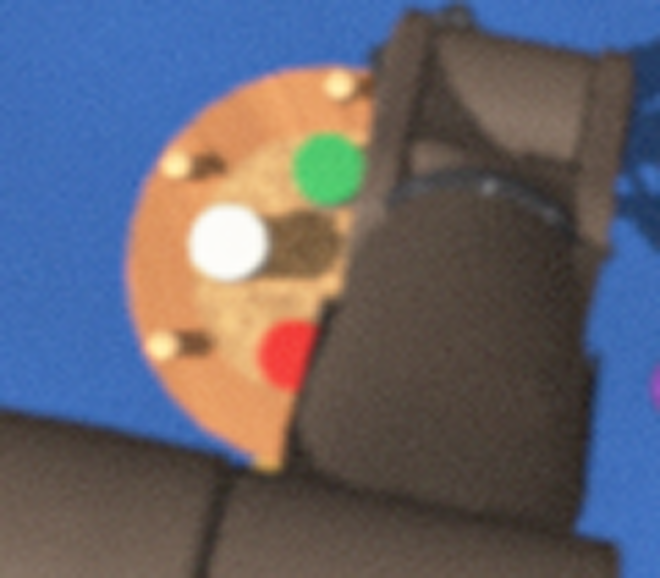

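Emit:
jog_arm(
  deltas=[0,-6,0,0,0,0,0.35,0,-1,0,0,0,0,0.35,-20,0,0,0,0,0,0.35,-50,0,0,0,0,0,0.35,-50,0,0,0,0,0,0.35,-40,0,0,0,0,0,0.35,-10,30,50,0,0,0,0.35,0,30,50,0,0,0,0.35,0,30,40,0,0,0,0.35],
)

```text
t: 7.75
eef_pos: [773.5, -145.5, 421.5]
tcp_rot: [-1.456, 1.567, -2.495]
ft_force: [0.7, 0.6, 0.9]
opening: 0.353
```

```bash
python3 -c "
from cell import env,eyes
from h import *
where(env.state())
c=eyes.read_camera('wrist');cv2.imwrite('pics/w7.png',c['image'][:,:,::-1])
c=eyes.read_camera('top');cv2.imwrite('pics/t7.png',cv2.resize(c['image'][155:260,180:300,::-1],None,fx=5.5,fy=5.5,interpolation=cv2.INTER_CUBIC))
c=eyes.read_camera('scene');cv2.imwrite('pics/s7.png',cv2.resize(c['image'][140:225,215:315,::-1],None,fx=6,fy=6,interpolation=cv2.INTER_CUBIC))
"
```

```text
finger rad 270.0 ang -41.9 jaw-tangent -17.6 tipz 231.5 F [0.7 0.6 0.9] j [-0.27  0.73  1.05 -0.    1.36 -0.8 ] x [-0.003 -0.002 -1.   ]
```

View pics/w7.png

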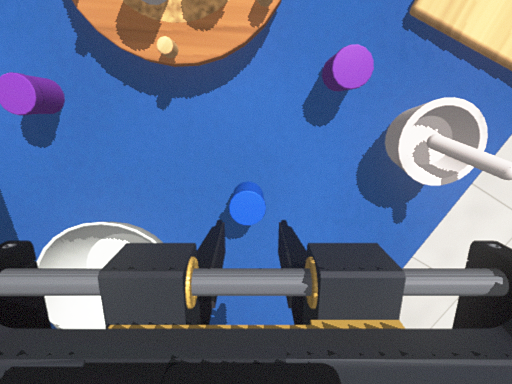

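View pics/t7.png

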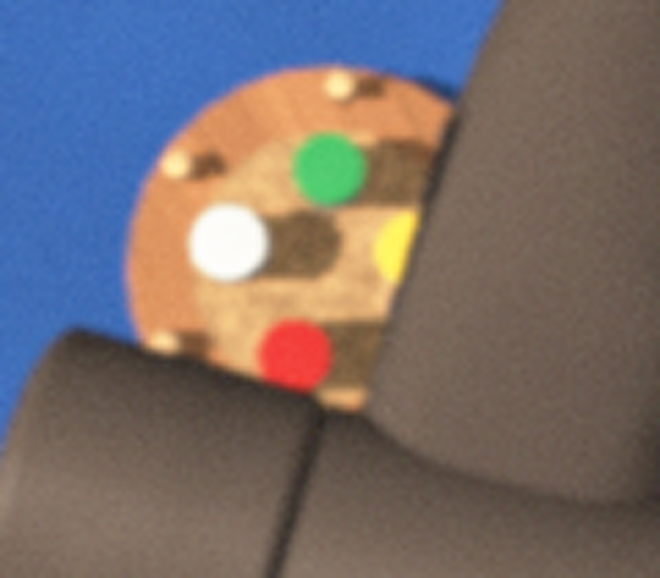

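View pics/s7.png

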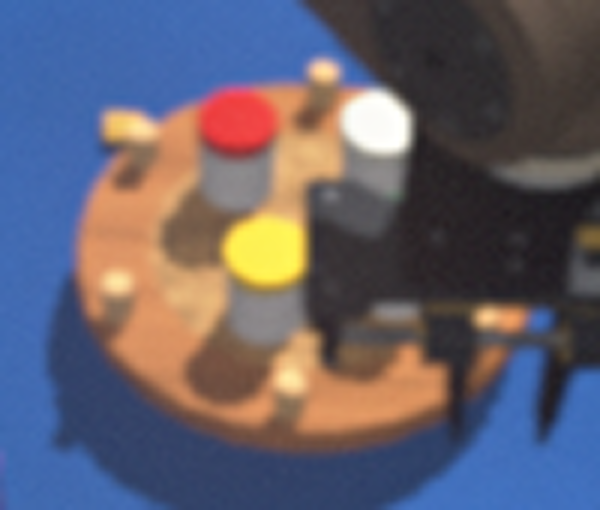

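Emit:
jog_arm(
  deltas=[0,-40,8,0,0,0,0.35,0,-40,8,0,0,0,0.35,0,-40,8,0,0,0,0.35,0,-40,8,0,0,0,0.35,0,-40,8,0,0,0,0.35,0,-40,0,0,0,0,0.35,0,-40,0,0,0,0,0.35,0,-40,0,0,0,0,0.35,0,-40,0,0,0,0,0.35,0,0,0,0,0,0,0.35],
)

```text
t: 9.15
eef_pos: [465.4, -359.8, 423.1]
tcp_rot: [-1.994, 1.564, -3.031]
ft_force: [0.3, -0.2, 0.2]
opening: 0.348
```

```bash
python3 -c "
from cell import env,eyes
from h import *
where(env.state())
c=eyes.read_camera('wrist');cv2.imwrite('pics/w8.png',c['image'][:,:,::-1])
c=eyes.read_camera('top');cv2.imwrite('pics/t8.png',cv2.resize(c['image'][155:260,180:300,::-1],None,fx=5.5,fy=5.5,interpolation=cv2.INTER_CUBIC))
c=eyes.read_camera('scene');cv2.imwrite('pics/s8.png',cv2.resize(c['image'][140:225,215:315,::-1],None,fx=6,fy=6,interpolation=cv2.INTER_CUBIC))
"
```

```text
finger rad 408.7 ang -105.3 jaw-tangent 45.8 tipz 233.1 F [ 0.3 -0.2  0.2] j [-0.77  0.42  1.63 -0.01  1.1  -1.3 ] x [-0.007 -0.001 -1.   ]
```

View pics/w8.png

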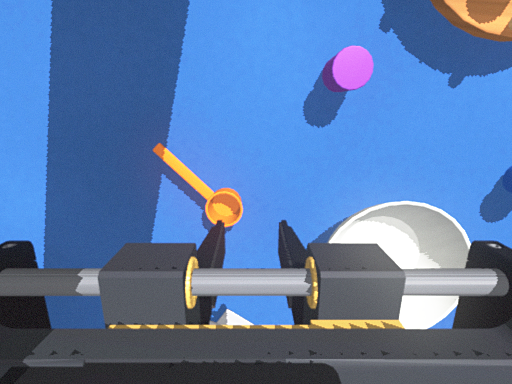

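View pics/t8.png

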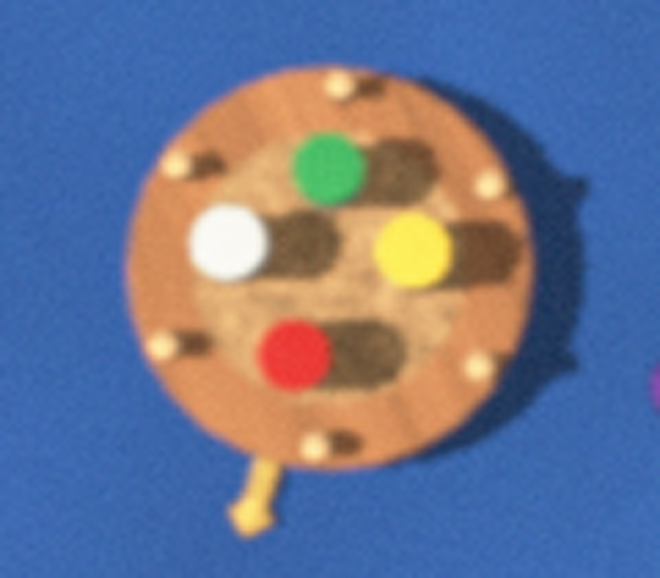

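View pics/s8.png

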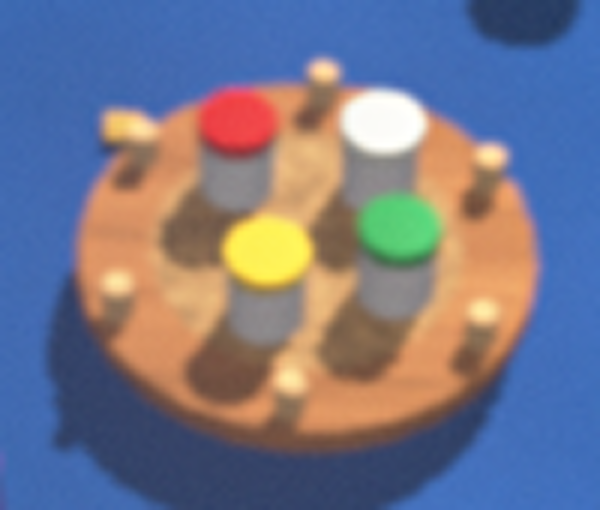

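```bash
python3 - <<'E'
from cell import eyes
from w import *
c=eyes.read_camera('top');im=c["image"]
P=lambda x,y:(180+(x+.5)/5.5-.5,155+(y+.5)/5.5-.5)
kn=[(339,85),(176,164),(161,346),(314,447),(478,367),(489,185)]
b=blob(im,(0,150,120),(8,255,255),(205,190,250,235),1)[0];print(b,P(295,356))
C,_=fit(c,[P(*k) for k in kn],P(247,534),P(295,356))
fit(c,[P(*k) for k in kn],P(247,534),b[:2])
# sub-pixel pointer: yellow-ish excess over blue below disc
s=im[236:255,215:240].astype(float);print()
w=np.clip(s[:,:,0]-s[:,:,2],0,None)
pts=[]
for r in range(w.shape[0]):
    if w[r].sum()>100: 
        u=215+(w[r]*np.arange(25)).sum()/w[r].sum();q=ray(c,u,236+r,9)-C
        print(236+r,round(u,2),round(w[r].sum()),np.hypot(*q).round(1),np.degrees(np.arctan2(q[1],q[0])).round(2))
# disc rim fit
h=cv2.cvtColor(im,cv2.COLOR_RGB2HSV)
m=((im[:,:,0].astype(int)-im[:,:,2])>0).astype(np.uint8)
l=cv2.connectedComponents(m)[1];m=(l==l[204,240])
cn=cv2.findContours(m.astype(np.uint8),0,1)[0][0][:,0]
W=np.array([ray(c,u,v,45) for u,v in cn]);
W=W[W[:,0]>470]
r=least_squares(lambda p:np.hypot(*(W-p[:2]).T)-p[2],[571,35,130],loss="soft_l1");print(r.x,np.std(r.fun))
E
```

```text
(np.float64(233.24666666666667), np.float64(219.11333333333334), 150) (233.22727272727272, 219.3181818181818)
C [571.6  35.5] knob0 -3.78 res [-0.1 -0.1  0.1 -0.3 -0.3  0.5  0.4 -0.3 -0.2 -0.1  0.1  0.4] tip 178.8 162.8 red 61.1 162.83 TOGO -0.03
C [571.6  35.5] knob0 -3.78 res [-0.1 -0.1  0.1 -0.3 -0.3  0.5  0.4 -0.3 -0.2 -0.1  0.1  0.4] tip 178.8 162.8 red 60.4 162.69 TOGO 0.11

236 231.2 1777 118.6 165.74
237 232.22 1584 121.3 167.83
238 232.57 1545 124.5 168.76
239 231.83 1197 128.5 167.91
240 228.11 617 135.4 162.72
241 227.74 613 139.2 162.63
242 227.44 598 142.9 162.65
243 227.12 594 146.6 162.65
244 226.71 615 150.5 162.54
245 226.36 620 154.2 162.49
246 225.71 681 158.3 162.09
247 225.14 803 162.3 161.79
248 225.21 864 165.6 162.26
249 225.47 861 168.7 162.94
250 225.35 683 172.3 163.16
251 224.93 357 176.1 163.04
[571.58306722  33.6061599  129.28961906] 1.082200934505218
```

```bash
python3 - <<'E'
from cell import eyes,env
from w import *
c=eyes.read_camera('scene')
Q=lambda x,y:(215+(x+.5)/6-.5,140+(y+.5)/6-.5)
fit(c,[Q(*k) for k in [(323,71),(141,133),(117,285),(290,381),(482,312),(490,156)]],Q(103,127),Q(238,121))
t=eyes.read_camera('top');cv2.imwrite('pics/t9.png',t['image'][:,:,::-1])
a=cv2.imread('pics/top0.png').astype(int);d=np.abs(a-t['image'][:,:,::-1]).sum(2)
for n,(u,v) in dict(tumbler=(136,206),jeb=(92,250),basin=(356,170),scoop=(366,250),spat=(416,225),p1=(306,225),p2=(245,138),bl=(301,143)).items(): print(n,d[v-25:v+25,u-25:u+25].mean().round(1))
E
```

```text
C [569.2  33.5] knob0 116.67 res [ 0.2  0.8  0.7 -1.2  0.2  0.  -0.7  0.4 -0.5 -0.2  0.2  0.1] tip 174.9 165.27 red 60.3 161.78 TOGO 3.49
tumbler 8.2
jeb 8.1
basin 4.8
scoop 135.3
spat 132.4
p1 8.3
p2 8.1
bl 8.1
```

View pics/t9.png

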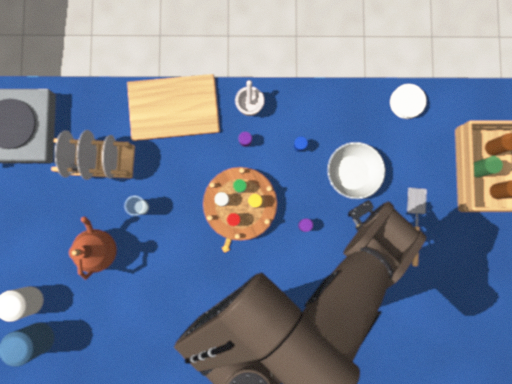

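```bash
python3 -c "
from cell import env
print(env.job_done(), env.state()['t'])"
```

```text
the job is handed in; nothing more can be done
the job is handed in; nothing more can be done
```

I pushed the turntable about 59° anticlockwise by one rim knob, so the tin with the red lid now stands at the front in line with the brass pointer. I then backed the fingers off the knob and lifted clear, with the fingertips more than 230 mm above the bench. I handed the job in at about 9.5 s.

**Alignment:** in the last clear top view, the red tin is at 162.7–162.8° and the pointer at about 162.5–162.8°, so they agree to within about 0.3°.

**Disagreeing check:** the scene camera put the red tin at 161.8° but the pointer tip at 165.3°, a gap of 3.5°. In that view the pointer is mostly hidden, so I trusted the top view. An earlier wrist view put the pointer at 161.8°.

**Tins and forces:** all four tins looked upright in the last scene view. The wrist force, read at the end of each move, stayed around 2 N.

**Other things on the bench:** the tumbler, jebena, basin and coloured look-alike tins show no change in the top view. The arm hid the scoop and most of the spatula there, so I couldn't compare those. The hand never came near them at low height.

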